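# Hang the green carrier on the cooling rail and slide it to the band

## Task

Hang the sterilising carrier with the green grip on the cooling rail by its hook, over the black sleeve at the rail's right-hand end as the robot sees it. Then slide it along the rail, without lifting it off again, until it hangs centred on the orange band, and let go so that it hangs straight and still. Leave the blue carrier where it stands.

Things in the scene. Friction and masses are not known exactly. Their poses are not given: they have to be found in the camera images.
- green_grip (a point): Centre of the carrier's green grip (block 14 x, 34 y, 46 tall, all in mm), its top part, 152 over its base. The hook below, 30 wide (y), has a stem at x -28 to -24 and opens to +x, away from the robot; lip at x 18 to 22 ends 52 below this point. Rail enters from +x with its axis 60 to 90 (best 75) below; then lower until the V roof rests on it, axis 34 below. y lies along the rail when hung.
- blue_grip (a point): Centre of the other carrier's blue grip, 152 mm above the table; it stays put. Both carriers are alike but for colour: about 0.25 kg, standing upright on a steel basket 52 (x) by 64 (y) by 42 mm tall, centred under the grip, holding capped vials up to 51 mm above its underside. Lift it 180 mm to clear the other one.
- load (a point): Middle of the black 80 mm sleeve (paint-thin) on the rail, on the rail's axis, 170 mm above the table. y along the rail towards the band, x level across it away from the robot. Rail: fixed steel bar 12 mm thick, end posts 120 mm from here to -y and 380 mm to +y, foot plate 120 mm wide, 8 mm thick with a black patch under the sleeve.
- mark (a point): Middle of the orange band (20 mm long, paint-thin) round the same rail, on the rail's axis, 130 to 260 mm along +y from the sleeve's middle; an orange stripe crosses the foot plate under it. Axes as for the sleeve.
Mind the look-alikes: they are no part of the job. What is shaped like the part that bears green_grip but yellow is not meant.

How it is judged:
On the way:
1. the green carrier hangs in its hook on the rail over the black sleeve (y of green_grip in the frame of load between -0.04 and 0.04 m and x of green_grip in the frame of load between -0.015 and 0.015 m and z of green_grip in the frame of load between 0.026 and 0.042 m), for 0.2 s.
At the end, for the whole second after the job is handed in: The green carrier hangs by its hook, its grip's centre within 15 mm of the orange band's middle along the rail, within 12 mm of straight above the rail and 28 to 38 mm over its axis, upright within 10 and square within 15 degrees, at rest; the blue carrier is within 20 mm of where it stood (y of green_grip in the frame of mark between -0.015 and 0.015 m and x of green_grip in the frame of mark between -0.012 and 0.012 m and z of green_grip in the frame of mark between 0.028 and 0.038 m and angle between green_grip's own z axis and vertical below 0.18 rad and angle between the y axis of green_grip and the y axis of mark, either way round below 0.26 rad and linear speed of green below 0.02 m/s and distance of blue_grip from where it was at the start of the episode below 0.02 m); the robot touches nothing.
It fails at once if the green carrier is lifted off the rail (18 mm or more) beyond the black sleeve (y of green_grip in the frame of load above 0.06 m and x of green_grip in the frame of load between -0.03 and 0.03 m and z of green_grip in the frame of load between 0.052 and 0.12 m).
It fails at once if the blue carrier is pushed more than 20 mm (distance of blue_grip from where it was at the start of the episode above 0.02 m).
It also fails if it takes over 54 s, if anything falls off the work surface, if the arm or the gripper's body presses on something with over 40 N, if the wrist force passes 120 N, or if a joint passes its speed limit or range.

## Robot

A 7-joint arm with a two-finger parallel gripper is mounted at the origin on the work surface. World frame = base frame: x ahead of the robot, y to its left, z up, the work surface at z = 0. Lengths are in m, angles in rad, forces in N, time in s.
With the tool pointing down it reaches from about 0.4 to 0.85 m from the base axis. Payload 4.5 kg.
Tool frame: the origin (TCP) lies on the centre line of the jaws, within the pads' length; the fingertips stand ahead of it and the grasp point (between the pads) lies 6 mm ahead of it (r.tcp_to_tips is the x of the fingertips in the tool frame, in m); x points along the fingers, y is the direction in which the jaws open and shut, and the axes are right-handed (so a half turn about x gives the same grasp; the last joint's range is limited). The gripper opens to 88 mm and grips with 3 to 60 N. Pads are 18 mm wide; open, the fingers measure 123 mm over their backs; the gripper's body (75 mm by 187 mm) begins 45 mm behind the grasp point.
Start: joints at [1.208, 0.689, -0.195, 1.565, 0.157, 0.902, -0.215], TCP at [0.242, -0.576, 0.264] pointing down, gripper open.
Joint ranges: [-3.01, 3.01], [-0.46, 2.08], [-1.47, 1.51], [0.13, 2.56], [-1, 4.14], [0.04, 2.09], [-2.66, 2.66]. Speed limits (rad/s): [2.57, 2.57, 3.14, 3.14, 3.14, 3.14, 3.14].

## Interface

Orientations are given as a unit quaternion [x, y, z, w].
In Python, from plant import r gives the robot as it stands.
- The arm moves only by the tool play_rows, never from a script. Its argument "targets" is a list of rows, each a list of 3 entries, a list of its own where there are three numbers: the turn, a rotation vector about the world's x, y, z in rad, then the shift along the world's x, y, z in units of 40 mm (1.0 is 40 mm), then the closure in counts, from 0 (fully open) to 255 (shut). A call has 1 to 5 rows; each row shifts and turns the commanded pose from where the row before left it; what a row does not reach is not made up. A row lasts 1/10 s, in which the tool goes at most 50 mm and 8.59 degrees, less where a joint would pass 70% of its speed; a pose out of reach is approached as far as the arm can. A call is refused whole if a number of a shift passes 1 or a number of a turn 0.15, either way. A call with a gripper value outside its range is refused whole. The fingers move at their own pace and stop on an object; "newtons" is the grip in N (left out, the last holds). Time passes only in rows, so rows that do not move let the fingers close. It gives the time, the measured TCP pose, the force and the opening at its end, in the units of the state.
- r.get_state(): the state, without advancing time (a new reading comes with each control period).
- r.snapshot(name): name is "side" or "top"; returns a dict with "color" (480x640x3 uint8, red, green, blue), "fx", "fy", "cx", "cy" (pixels), "cam_to_world" (4x4, takes a point from camera to world coordinates). Camera axes: x right, y up, looking along -z (the intrinsics and any distortion apply to the point x, -y, -z); pixel columns grow to the right and rows downward; lengths in m; the calibration is good to about 2 mm. A picture is of the moment at which its call begins. There is no depth.
- r.finish_job(): hands the job in, once; it reports no verdict.
The state is a dict: "clock": time; "q": joint angles; "qd": joint speeds; "joint_torque": joint torques, N m; "tool_pos": TCP position; "eef_rot": TCP orientation; "contact_force": force on the tool from outside, world axes, zero at the start; "moment": the same for the moment, N m; "opening": opening from 0.0 (shut) to 1.0 (fully open).
Only numpy, scipy, OpenCV 4.12 (cv2) and the standard library are available. Lean on these libraries where they do the work, as an engineer would, in place of code of your own. Each camera call takes 0.05 s, during which the arm holds its last target.

## Working session

There is one attempt and no reset: what is moved stays moved. The work goes in short steps, Python scripts to look and compute and a tool call to move; the robot and the scene stay as the last step left them, time stands still between calls to the robot, and variables do not carry over. Pictures are saved under pics/ and viewed, and the job is handed in when it is done.

Besides the shell and the picture viewer there is one more tool, called after "Emit:" as name([rows], argument=value, ...), one row to a line, values as JSON. play_rows: Moves the arm, as the interface text tells. Its arguments: {"type":"object","properties":{"targets":{"type":"array","items":{"type":"array"}},"newtons":{"type":"number"}},"required":["targets"]}

```bash
mkdir -p pics; ls; cat > h.py <<'E'
from plant import r
import numpy as np, cv2, json, os
def snap(n,f):
    s=r.snapshot(n); cv2.imwrite(f'pics/{f}.png',s['color'][:,:,::-1]); 
    np.savez(f'pics/{f}.npz',**{k:np.array(v) for k,v in s.items()}); return s
def load(f): return dict(np.load(f'pics/{f}.npz',allow_pickle=True))
def crop(f,x0,y0,x1,y1,k,o):
    c=load(f)['color'][y0:y1,x0:x1,::-1]; cv2.imwrite(f'pics/{o}.png',cv2.resize(c,None,fx=k,fy=k,interpolation=cv2.INTER_CUBIC))
def ray(s,u,v):
    T=s['cam_to_world']; d=np.array([(u-s['cx'])/s['fx'],-(v-s['cy'])/s['fy'],-1.]); return T[:3,3],T[:3,:3]@d
def atz(s,u,v,z):
    o,d=ray(s,u,v); return o+d*(z-o[2])/d[2]
def proj(s,p):
    T=s['cam_to_world']; c=T[:3,:3].T@(np.array(p)-T[:3,3]); return np.array([s['cx']+s['fx']*c[0]/-c[2], s['cy']-s['fy']*c[1]/-c[2]])
def tri(l):
    A=np.zeros((3,3));b=np.zeros(3);
    for s,u,v in l:
        o,d=ray(s,u,v);d=d/np.linalg.norm(d);P=np.eye(3)-np.outer(d,d);A+=P;b+=P@o
    p=np.linalg.solve(A,b); return p,[proj(s,p)-[u,v] for s,u,v in l]
E
python3 - <<'E'
from h import *
for n in('side','top'):
    s=snap(n,n+'0'); print({k:(v if k!='cam_to_world' else np.round(v,4).tolist()) for k,v in s.items() if k!='color'})
st=r.get_state(); print(st, r.tcp_to_tips)
E
```

```text
pics
{'fx': 484.0335797257726, 'fy': 484.0335797257726, 'cx': 319.9774801999939, 'cy': 238.96779106625922, 'cam_to_world': [[-0.9878, 0.1207, -0.0985, 0.4955], [-0.1558, -0.7633, 0.6269, 0.4005], [0.0005, 0.6346, 0.7728, 0.6287], [0.0, 0.0, 0.0, 1.0]]}
{'fx': 514.4308142213848, 'fy': 514.4308142213848, 'cx': 317.2564077445644, 'cy': 249.6384441069406, 'cam_to_world': [[0.0011, 0.9986, -0.0524, 0.5147], [-1.0, 0.0009, -0.0035, 0.013], [-0.0035, 0.0524, 0.9986, 0.7594], [0.0, 0.0, 0.0, 1.0]]}
{'clock': 0.1, 'q': array([ 1.20781284,  0.68988679, -0.194524  ,  1.56626387,  0.15732992,
        0.90251367, -0.21510108]), 'qd': array([ 0.00150679, -0.00281499, -0.00043359, -0.00320375, -0.00018078,
        0.00117894,  0.00115891]), 'joint_torque': array([-2.96604820e-03, -5.28499174e+01, -1.27132941e+00, -1.53835684e+01,
       -5.25315839e-02,  1.99581518e-03,  7.49242554e-05]), 'tool_pos': array([ 0.24128042, -0.57596108,  0.26299227]), 'eef_rot': array([-0.69306195, -0.13996903,  0.69339717, -0.13883144]), 'contact_force': array([-0.81733362,  0.34186693,  0.22269077]), 'moment': array([0.00240857, 0.0387885 , 0.06507205]), 'opening': 0.9991051409339112} 0.025
```

View pics/side0.png

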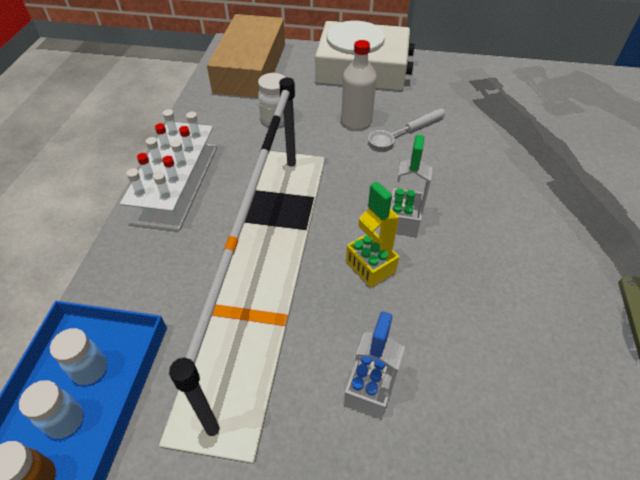

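View pics/top0.png

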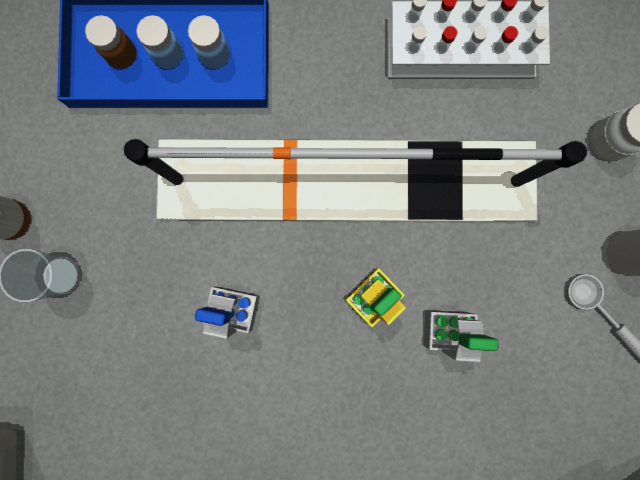

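Candidates for the green grip: the steel carrier at top (480,343) / side (418,152), and the yellow-bodied one with a green grip at top (388,300) / side (380,200), which is the decoy. I choose the steel one. Close crops next.

```bash
python3 - <<'E'
from h import *
crop('side0',340,120,460,290,3.5,'c1'); crop('top0',330,250,510,370,4.4,'c2'); crop('top0',260,130,600,210,2.3,'c3'); crop('side0',200,70,340,330,2.3,'c4')
E
```

```text
(no output)
```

View pics/c1.png

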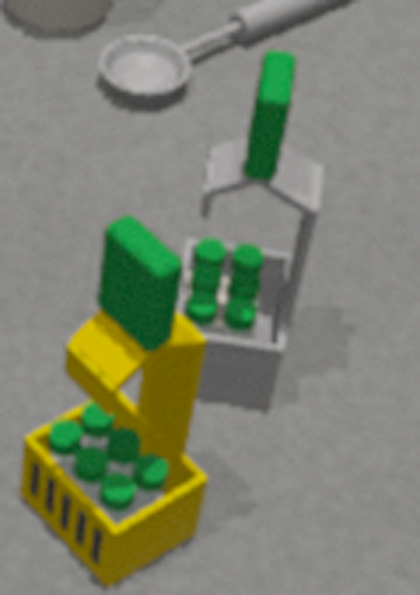

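View pics/c2.png

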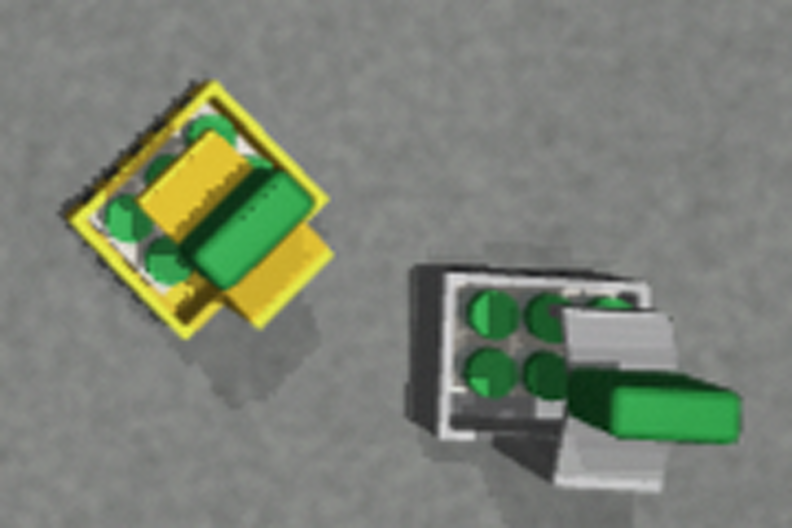

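View pics/c3.png

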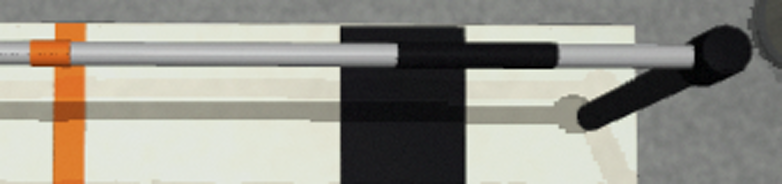

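View pics/c4.png

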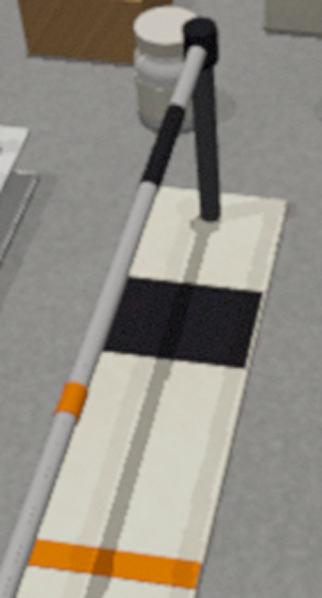

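```bash
python3 - <<'E'
from h import *
T=load('top0');S=load('side0')
print('greentop',atz(T,483.6,344.1,.175),tri([(T,483.6,344.1),(S,419.1,142)]))
# top-face corners in c2: 
for u,v in[(613,388),(738,393),(740,442),(613,432)]: print(atz(T,330+u/4.4,250+v/4.4,.175))
for u,v in[(445,278),(648,285),(440,437)]: print('basket',atz(T,330+u/4.4,250+v/4.4,.042))
print('band',atz(T,282,153,.17),atz(S,231.3,243.5,.17),tri([(T,282,153),(S,231.3,243.5)]))
for l in [((432.6,153.8),(265.2,150)),((502.6,154.2),(277.4,117))]: print('sl',atz(T,*l[0],.17),atz(S,*l[1],.17),tri([(T,*l[0]),(S,*l[1])]))
print('bluetop', atz(T,211,315,.175), 'yellow', atz(T,388,300,.175))
R=__import__('scipy.spatial.transform',fromlist=['Rotation']).Rotation.from_quat(r.get_state()['eef_rot']).as_matrix();print(R)
print(dir(r))
E
```

```text
greentop [ 0.43906903 -0.17228042  0.175     ] (array([ 0.43903685, -0.17301247,  0.17265008]), [array([-0.01522314, -0.24255252]), array([ 0.18846045, -0.00126332])])
[ 0.44565545 -0.15631816  0.175     ]
[ 0.44443334 -0.18825351  0.175     ]
[ 0.43200581 -0.18854912  0.175     ]
[ 0.43448938 -0.15615728  0.175     ]
basket [ 0.46426771 -0.14245911  0.042     ]
basket [ 0.46215879 -0.206322    0.042     ]
basket [ 0.41460002 -0.14036792  0.042     ]
band [0.65775183 0.05605434 0.17      ] [0.65944747 0.05226706 0.17      ] (array([0.65720629, 0.05580156, 0.17461723]), [array([-0.07128257, -0.49462384]), array([0.46928615, 0.07845224])])
sl [ 0.65685502 -0.11835161  0.17      ] [ 0.6580279 -0.1234913  0.17     ] (array([ 0.65577781, -0.11708984,  0.17557677]), [array([-0.01925365, -0.23112854]), array([0.18283423, 0.03377595])])
sl [ 0.6564059  -0.19928374  0.17      ] [ 0.65703199 -0.20237144  0.17      ] (array([ 0.65576258, -0.19811732,  0.17322304]), [array([-0.0070271, -0.1131626]), array([0.08329089, 0.01552086])])
bluetop [0.47123755 0.13513549 0.175     ] yellow [ 0.48838443 -0.06503871  0.175     ]
[[-7.81942633e-04  3.86545072e-01 -9.22270186e-01]
 [ 1.48376641e-03 -9.22269004e-01 -3.86545834e-01]
 [-9.99998594e-01 -1.67069019e-03  1.47618861e-04]]
['Unreachable', '__class__', '__delattr__', '__dict__', '__dir__', '__doc__', '__eq__', '__format__', '__ge__', '__getattribute__', '__getstate__', '__gt__', '__hash__', '__init__', '__init_subclass__', '__le__', '__lt__', '__module__', '__ne__', '__new__', '__reduce__', '__reduce_ex__', '__repr__', '__setattr__', '__sizeof__', '__str__', '__subclasshook__', '__weakref__', 'finish_job', 'get_state', 'snapshot', 'tcp_to_tips']
```

The close crop shows a steel basket and stem under the green grip. Green grip is at (0.439, -0.172), yaw -2°. The top face measures 32×11 mm (expected 34×14) and the two-camera height is 0.173 m (expected 0.175). The sleeve's middle is at (0.657, -0.159) and the band at (0.658, 0.056). They are 215 mm apart, which is inside the given range. Moving above it with jaws along x.

Emit:
play_rows([
  [[0,0,0.095],[0.41,0.84,0],0],
  [[0,0,0.095],[0.41,0.84,0],0],
  [[0,0,0.095],[0.41,0.84,0],0],
  [[0,0,0.095],[0.41,0.84,0],0],
  [[0,0,0.095],[0.41,0.84,0],0],
], newtons=25)

```text
clock: 0.6
tool_pos: [0.3238, -0.4069, 0.2635]
eef_rot: [-0.64, -0.3, 0.64, -0.3]
contact_force: [0.5, 0.2, 0.5]
opening: 1.002
```

Emit:
play_rows([
  [[0,0,0.095],[0.41,0.84,0],0],
  [[0,0,0.095],[0.41,0.84,0],0],
  [[0,0,0.095],[0.41,0.84,0],0],
  [[0,0,0.095],[0.41,0.84,0],0],
  [[0,0,0.095],[0.41,0.84,0],0],
])

```text
clock: 1.1
tool_pos: [0.4058, -0.2391, 0.2636]
eef_rot: [-0.552, -0.442, 0.552, -0.442]
contact_force: [0.5, -1.1, 0.4]
opening: 1.001
```

Emit:
play_rows([
  [[0,0,0.095],[0.41,0.84,0],0],
  [[0,0,0.095],[0.41,0.84,0],0],
  [[0,0,0],[0,0,0],0],
  [[0,0,0],[0,0,0],0],
])

```text
clock: 1.5
tool_pos: [0.4383, -0.1728, 0.2636]
eef_rot: [-0.508, -0.492, 0.508, -0.492]
contact_force: [0.5, -0.7, 0.7]
opening: 1.001
```

```bash
cat >> h.py <<'E'
from scipy.spatial.transform import Rotation as Ro
def rep():
    s=r.get_state();R=Ro.from_quat(s['eef_rot']).as_matrix()
    print(round(s['clock'],2),'tcp',s['tool_pos'].round(4),'x',R[:,0].round(3),'y',R[:,1].round(3),'q',s['q'].round(2),'F',s['contact_force'].round(2),'op',round(s['opening'],3))
E
python3 - <<'E'
from h import *
rep(); snap('top','t1'); crop('t1',330,230,530,380,4,'t1c')
E
```

```text
1.5 tcp [ 0.4383 -0.1728  0.2636] x [-0.001  0.    -1.   ] y [ 0.999 -0.033 -0.001] q [ 0.6   0.53 -0.5   2.    0.38  0.7  -0.16] F [ 0.46 -0.72  0.69] op 1.001
```

View pics/t1.png

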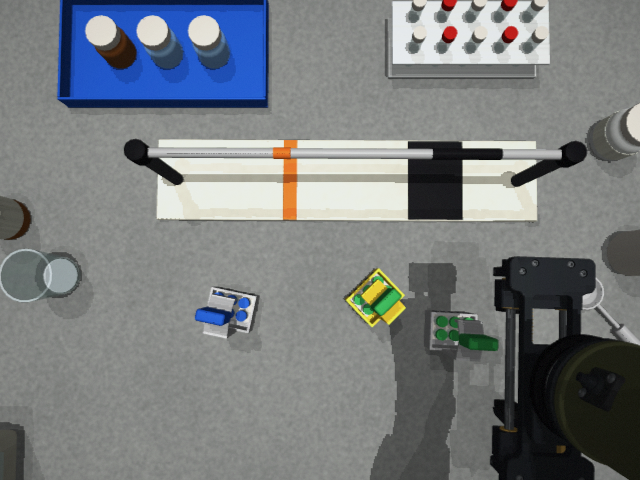

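The gripper is over the steel carrier, with its jaws along x. Now descending 100 mm.

Emit:
play_rows([
  [[0,0,0],[0.02,0.01,-0.8],0],
  [[0,0,0],[0,0,-0.8],0],
  [[0,0,0],[0,0,-0.6],0],
  [[0,0,0],[0,0,-0.3],0],
  [[0,0,0],[0,0,0],0],
])

```text
clock: 2.05
tool_pos: [0.4373, -0.1743, 0.1622]
eef_rot: [-0.508, -0.492, 0.51, -0.49]
contact_force: [-0.2, -0.7, 0.6]
opening: 1.0
```

```bash
python3 - <<'E'
from h import *
rep(); snap('side','s2'); crop('s2',330,80,530,230,4,'s2c')
E
```

```text
2.05 tcp [ 0.4373 -0.1743  0.1622] x [-0.004 -0.    -1.   ] y [ 0.999 -0.037 -0.004] q [ 0.5   0.69 -0.35  2.11  0.54  0.44 -0.31] F [-0.17 -0.68  0.64] op 1.0
```

View pics/s2c.png

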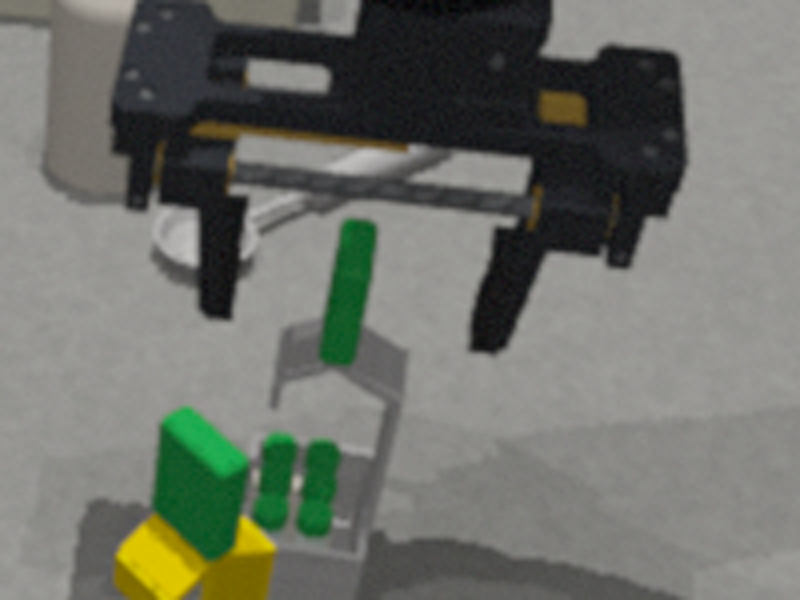

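The green grip stands between the open fingers (crop: grip at x 345, fingers at 215 and 500). Closing.

Emit:
play_rows([
  [[0,0,0],[0.04,0.05,0],255],
  [[0,0,0],[0,0,0],255],
  [[0,0,0],[0,0,0],255],
  [[0,0,0],[0,0,0],255],
  [[0,0,0],[0,0,0],255],
])

```text
clock: 2.6
tool_pos: [0.4409, -0.171, 0.164]
eef_rot: [0.509, 0.491, -0.508, 0.492]
contact_force: [0.9, -0.2, 0.5]
opening: 0.563
```

Emit:
play_rows([
  [[0,0,0],[0,0,0],255],
  [[0,0,0],[0,0,0],255],
  [[0,0,0],[0,0,0],255],
])

```text
clock: 2.9
tool_pos: [0.4408, -0.1708, 0.1637]
eef_rot: [0.508, 0.491, -0.508, 0.491]
contact_force: [-0.4, -0.0, -0.2]
opening: 0.301
```

```bash
python3 - <<'E'
from h import *
rep()
E
```

```text
2.9 tcp [ 0.4408 -0.1708  0.1637] x [ 0.  0. -1.] y [ 0.999 -0.034  0.   ] q [ 0.49  0.69 -0.35  2.1   0.54  0.44 -0.31] F [-0.37 -0.04 -0.22] op 0.301
```

Emit:
play_rows([
  [[0,0,0],[0,0,0],255],
  [[0,0,0],[0,0,0],255],
  [[0,0,0],[0,0,0],255],
  [[0,0,0],[0,0,0],255],
])

```text
clock: 3.3
tool_pos: [0.4407, -0.1709, 0.1637]
eef_rot: [-0.508, -0.491, 0.509, -0.491]
contact_force: [-1.0, -0.4, 0.1]
opening: 0.151
```

```bash
python3 - <<'E'
from h import *
rep()
E
```

```text
3.3 tcp [ 0.4407 -0.1709  0.1637] x [-0. -0. -1.] y [ 0.999 -0.034 -0.   ] q [ 0.49  0.69 -0.35  2.1   0.54  0.44 -0.31] F [-1.02 -0.43  0.1 ] op 0.151
```

Gripped (opening 0.151, about 13–14 mm). Lifting 93 mm.

Emit:
play_rows([
  [[0,0,0],[0,0,0.4],255],
  [[0,0,0.01],[0,0,0.6],255],
  [[0,0,0.01],[0,0,0.7],255],
  [[0,0,0.01],[0,0,0.6],255],
  [[0,0,0],[0,0,0],255],
])

```text
clock: 3.8
tool_pos: [0.4422, -0.1711, 0.2578]
eef_rot: [0.502, 0.497, -0.5, 0.501]
contact_force: [0.9, 1.1, -3.1]
opening: 0.153
```

```bash
python3 - <<'E'
from h import *
rep(); snap('side','s3'); snap('top','t3'); crop('s3',330,40,530,190,4,'s3c')
E
```

```text
3.8 tcp [ 0.4422 -0.1711  0.2578] x [ 0.005 -0.001 -1.   ] y [ 1.    -0.004  0.005] q [ 0.6   0.54 -0.51  2.01  0.4   0.69 -0.16] F [ 0.92  1.12 -3.11] op 0.153
```

View pics/s3c.png

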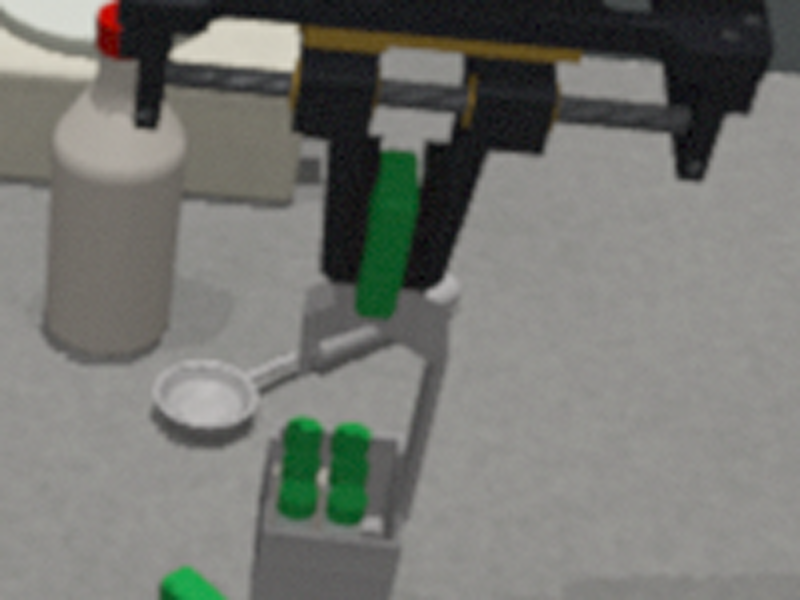

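View pics/t3.png

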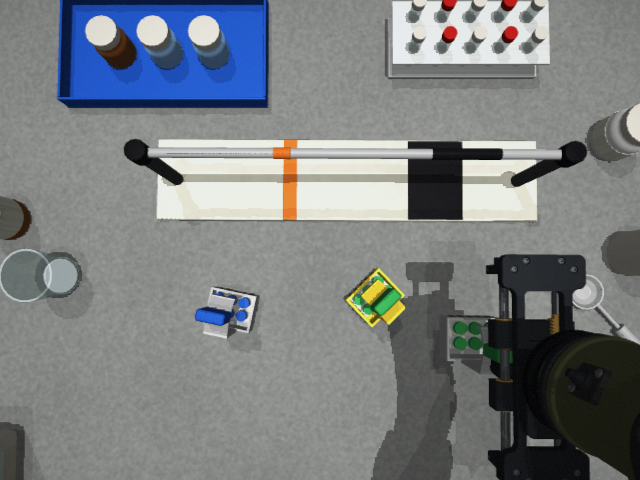

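Lifted cleanly and hanging upright. Now going +x, rail into the hook, pausing before the last part to look.

Emit:
play_rows([
  [[0,0,0],[0.6,0.16,0],255],
  [[0,0,0],[0.8,0.16,0],255],
  [[0,0,0],[0.8,0,0],255],
  [[0,0,0],[0.6,0,0],255],
  [[0,0,0],[0.2,0,0],255],
])

```text
clock: 4.4
tool_pos: [0.5623, -0.1573, 0.2535]
eef_rot: [0.501, 0.5, -0.501, 0.499]
contact_force: [0.6, -0.5, -4.4]
opening: 0.153
```

Emit:
play_rows([
  [[0,0,0],[0,0,0],255],
  [[0,0,0],[0,0,0],255],
])

```text
clock: 4.6
tool_pos: [0.5587, -0.1582, 0.2544]
eef_rot: [-0.5, -0.5, 0.502, -0.498]
contact_force: [-0.4, 0.9, -3.4]
opening: 0.16
```

```bash
python3 - <<'E'
from h import *
rep(); snap('side','s4');  crop('s4',200,40,400,190,4,'s4c')
E
```

```text
4.6 tcp [ 0.5587 -0.1582  0.2544] x [-0.004 -0.    -1.   ] y [ 1.    -0.004 -0.004] q [ 0.48  0.67 -0.49  1.7   0.39  0.87 -0.18] F [-0.41  0.89 -3.37] op 0.16
```

View pics/s4c.png

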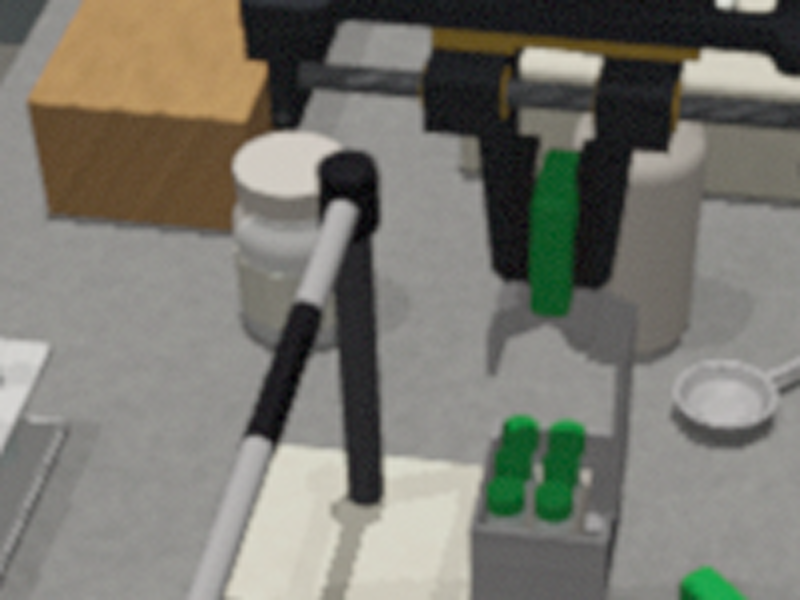

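The lip (490,360) is level with clear space above the rail and the vials are below it. Going in.

Emit:
play_rows([
  [[0,0,0],[0.4,0,0.06],255],
  [[0,0,0],[0.5,0,0],255],
  [[0,0,0],[0.5,0,0],255],
  [[0,0,0],[0.5,0,0],255],
  [[0,0,0],[0.35,0,0],255],
])

```text
clock: 5.15
tool_pos: [0.6506, -0.1584, 0.2579]
eef_rot: [-0.501, -0.499, 0.501, -0.499]
contact_force: [0.2, -0.2, -3.0]
opening: 0.155
```

Emit:
play_rows([
  [[0,0,0],[0.2,0,0],255],
  [[0,0,0],[0,0,0],255],
  [[0,0,0],[0,0,0],255],
  [[0,0,0],[0,0,0],255],
])

```text
clock: 5.55
tool_pos: [0.6577, -0.1584, 0.2581]
eef_rot: [-0.501, -0.499, 0.501, -0.499]
contact_force: [-0.8, 0.3, -2.8]
opening: 0.154
```

```bash
python3 - <<'E'
from h import *
rep(); snap('side','s5'); snap('top','t5');  crop('s5',200,40,400,190,4,'s5c');  crop('t5',400,90,600,240,4,'t5c')
E
```

```text
5.55 tcp [ 0.6577 -0.1584  0.2581] x [-0.001 -0.    -1.   ] y [ 1.    -0.004 -0.001] q [ 0.4   0.8  -0.48  1.39  0.39  1.05 -0.15] F [-0.82  0.34 -2.77] op 0.154
```

View pics/s5c.png

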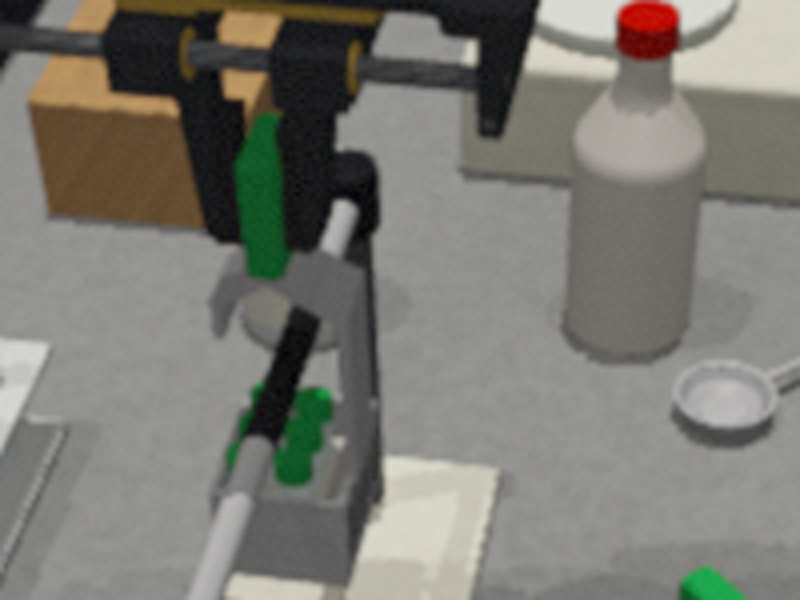

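View pics/t5c.png

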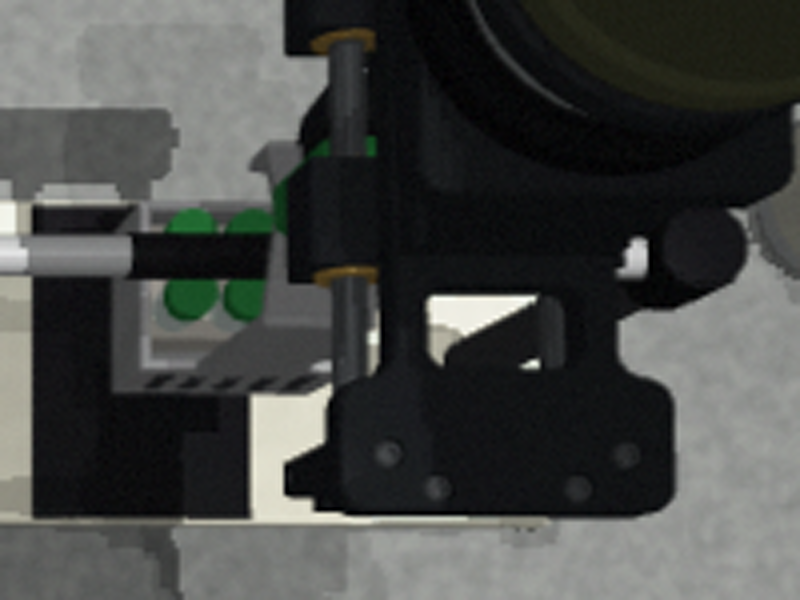

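The rail is in the hook, between lip (225,315) and stem (355,400), over the sleeve. Lowering 38 mm, then in small steps.

Emit:
play_rows([
  [[0,0,0],[0,0,-0.2],255],
  [[0,0,0],[0,0,-0.3],255],
  [[0,0,0],[0,0,-0.25],255],
  [[0,0,0],[0,0,-0.15],255],
  [[0,0,0],[0,0,0],255],
])

```text
clock: 6.15
tool_pos: [0.6579, -0.158, 0.2204]
eef_rot: [-0.5, -0.5, 0.502, -0.498]
contact_force: [-0.3, -0.1, -3.9]
opening: 0.156
```

Emit:
play_rows([
  [[0,0,0],[0,0,-0.05],255],
  [[0,0,0],[0,0,0],255],
])

```text
clock: 6.35
tool_pos: [0.659, -0.158, 0.2203]
eef_rot: [0.501, 0.499, -0.501, 0.499]
contact_force: [-0.2, 0.3, -4.0]
opening: 0.155
```

Emit:
play_rows([
  [[0,0,0],[0,0,-0.05],255],
  [[0,0,0],[0,0,0],255],
])

```text
clock: 6.55
tool_pos: [0.6588, -0.1581, 0.2182]
eef_rot: [0.501, 0.499, -0.501, 0.499]
contact_force: [0.0, -0.9, -3.6]
opening: 0.153
```

Emit:
play_rows([
  [[0,0,0],[0,0,-0.03],255],
  [[0,0,0],[0,0,0],255],
])

```text
clock: 6.75
tool_pos: [0.6587, -0.1581, 0.2169]
eef_rot: [-0.501, -0.499, 0.501, -0.499]
contact_force: [0.5, 0.3, -3.6]
opening: 0.152
```

```bash
python3 - <<'E'
from h import *
rep(); snap('side','s6');  crop('s6',200,40,400,190,4,'s6c')
E
```

```text
6.75 tcp [ 0.6587 -0.1581  0.2169] x [-0.  0. -1.] y [ 1.    -0.004 -0.   ] q [ 0.4   0.84 -0.46  1.43  0.41  0.97 -0.17] F [ 0.52  0.26 -3.58] op 0.152
```

View pics/s6c.png

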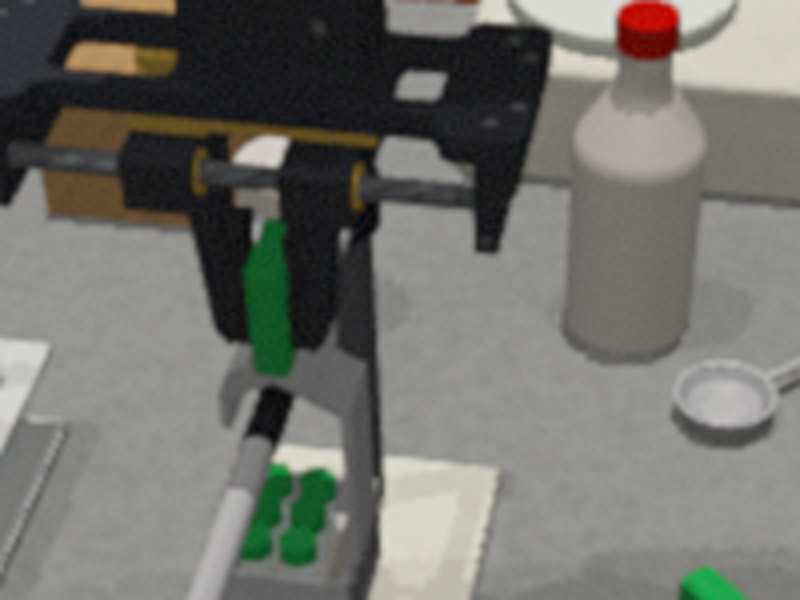

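Emit:
play_rows([
  [[0,0,0],[-0.03,0,-0.03],255],
  [[0,0,0],[0,0,0],255],
])

```text
clock: 7.0
tool_pos: [0.658, -0.158, 0.2161]
eef_rot: [0.501, 0.499, -0.501, 0.499]
contact_force: [1.2, -0.0, -1.2]
opening: 0.16
```

Emit:
play_rows([
  [[0,0,0],[0,0,-0.025],255],
  [[0,0,0],[0,0,0],255],
])

```text
clock: 7.2
tool_pos: [0.6584, -0.158, 0.2158]
eef_rot: [0.502, 0.498, -0.5, 0.5]
contact_force: [-0.3, 0.4, 2.7]
opening: 0.158
```

Emit:
play_rows([
  [[0,0,0],[0,0,-0.025],255],
  [[0,0,0],[0,0,0],255],
])

```text
clock: 7.4
tool_pos: [0.6584, -0.158, 0.2157]
eef_rot: [0.502, 0.498, -0.5, 0.5]
contact_force: [-1.2, 1.2, 9.8]
opening: 0.158
```

Contact at TCP z 0.2158 (grip at about 0.204, as expected), with negligible side force. Relieving the down load and starting the slide along +y.

Emit:
play_rows([
  [[0,0,0],[0,0,-0.0],255],
  [[0,0,0],[0,0,0.025],255],
  [[0,0,0],[0,0.1,0],255],
  [[0,0,0],[0,0.2,0],255],
  [[0,0,0],[0,0.2,0],255],
], newtons=15)

```text
clock: 7.9
tool_pos: [0.6584, -0.1414, 0.2157]
eef_rot: [-0.501, -0.496, 0.502, -0.5]
contact_force: [1.2, -6.0, 5.8]
opening: 0.154
```

```bash
python3 - <<'E'
from h import *
rep(); snap('side','s7');  crop('s7',180,60,380,210,4,'s7c')
E
```

```text
7.9 tcp [ 0.6584 -0.1414  0.2157] x [ 0.003 -0.005 -1.   ] y [ 1.    -0.007  0.003] q [ 0.37  0.84 -0.45  1.45  0.42  0.95 -0.2 ] F [ 1.18 -6.    5.77] op 0.154
```

View pics/s7c.png

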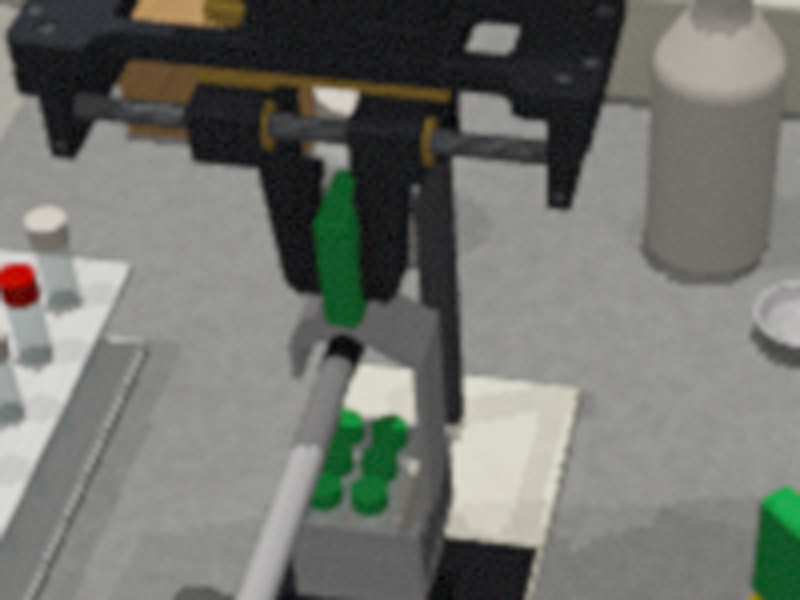

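Sliding while resting on the rail. Easing the down load slightly and continuing.

Emit:
play_rows([
  [[0,0,0],[0,0.25,0.012],255],
  [[0,0,0],[0,0.3,0],255],
  [[0,0,0],[0,0.3,0],255],
  [[0,0,0],[0,0.3,0],255],
  [[0,0,0],[0,0.3,0],255],
])

```text
clock: 8.45
tool_pos: [0.6585, -0.0811, 0.2157]
eef_rot: [0.501, 0.498, -0.501, 0.5]
contact_force: [2.6, -4.4, 4.4]
opening: 0.156
```

Emit:
play_rows([
  [[0,0,0],[0,0.3,0],255],
  [[0,0,0],[0,0.3,0],255],
  [[0,0,0],[0,0.3,0],255],
  [[0,0,0],[0,0.3,0],255],
  [[0,0,0],[0,0.3,0],255],
])

```text
clock: 8.95
tool_pos: [0.6587, -0.0211, 0.2157]
eef_rot: [0.501, 0.497, -0.501, 0.5]
contact_force: [3.1, -4.6, 3.5]
opening: 0.156
```

```bash
python3 - <<'E'
from h import *
rep(); 
E
```

```text
8.95 tcp [ 0.6587 -0.0211  0.2157] x [ 0.003 -0.002 -1.   ] y [ 1.    -0.005  0.003] q [ 0.19  0.81 -0.44  1.5   0.41  0.92 -0.38] F [ 3.12 -4.58  3.49] op 0.156
```

Emit:
play_rows([
  [[0,0,0],[0.02,0.3,0],255],
  [[0,0,0],[0,0.3,0],255],
  [[0,0,0],[0,0.3,0],255],
  [[0,0,0],[0,0.3,0],255],
  [[0,0,0],[0,0.3,0],255],
])

```text
clock: 9.45
tool_pos: [0.659, 0.0382, 0.2157]
eef_rot: [-0.501, -0.497, 0.502, -0.5]
contact_force: [2.2, -4.4, 5.9]
opening: 0.157
```

Emit:
play_rows([
  [[0,0,0],[0,0.2,0],255],
  [[0,0,0],[0,0.1,0],255],
  [[0,0,0],[0,0,0],255],
  [[0,0,0],[0,0,0],255],
])

```text
clock: 9.85
tool_pos: [0.6591, 0.0522, 0.2157]
eef_rot: [0.502, 0.499, -0.5, 0.499]
contact_force: [2.9, -2.9, 5.1]
opening: 0.158
```

```bash
python3 - <<'E'
from h import *
rep(); snap('side','s8');  crop('s8',130,130,330,280,4,'s8c'); snap('top','t8');crop('t8',200,90,400,240,4,'t8c')
E
```

```text
9.85 tcp [0.6591 0.0522 0.2157] x [ 0.002  0.001 -1.   ] y [ 1.    -0.004  0.002] q [ 0.08  0.82 -0.44  1.49  0.4   0.92 -0.48] F [ 2.9  -2.86  5.14] op 0.158
```

View pics/s8c.png

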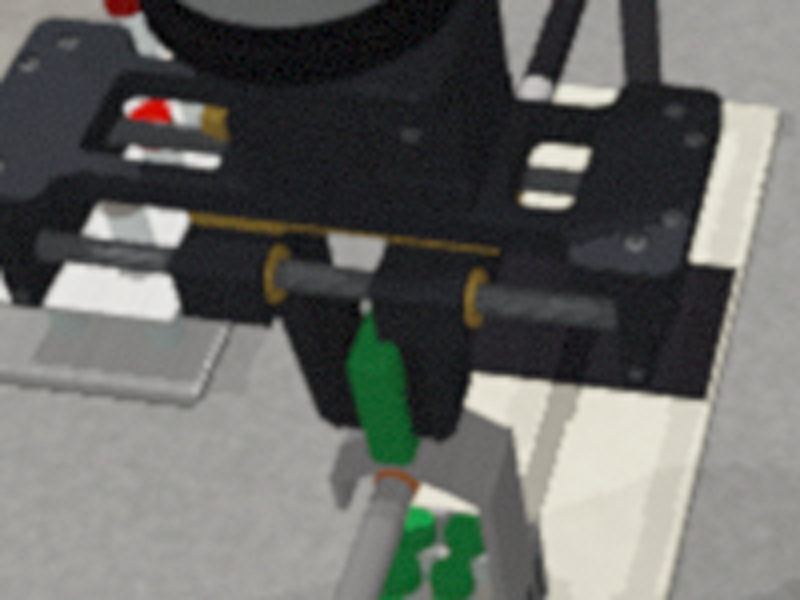

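View pics/t8c.png

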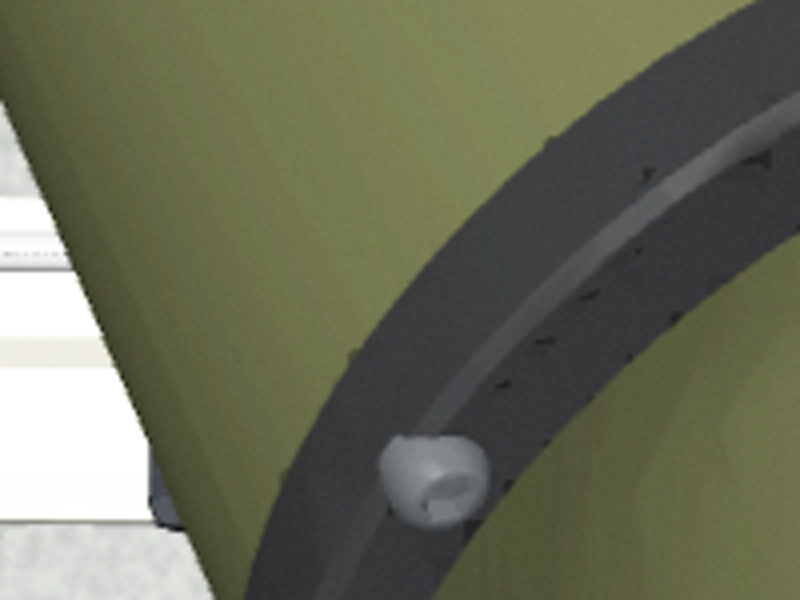

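The side view shows a sliver of band still uncovered at the hook's near edge (crop 397,473), so it needs about 5 mm more in +y. That agrees with the arithmetic.

Emit:
play_rows([
  [[0,0,0],[0.03,0.1,0.01],255],
  [[0,0,0],[0,0.02,0],255],
  [[0,0,0],[0,0,0],255],
  [[0,0,0],[0,0,0],255],
])

```text
clock: 10.35
tool_pos: [0.6593, 0.0552, 0.2157]
eef_rot: [-0.501, -0.498, 0.502, -0.499]
contact_force: [1.6, -5.6, 5.4]
opening: 0.154
```

```bash
python3 - <<'E'
from h import *
rep(); snap('side','s9');  crop('s9',180,180,280,255,8,'s9c')
E
```

```text
10.35 tcp [0.6593 0.0552 0.2157] x [-0.001 -0.002 -1.   ] y [ 1.    -0.005 -0.001] q [ 0.07  0.82 -0.43  1.48  0.4   0.93 -0.49] F [ 1.57 -5.62  5.39] op 0.154
```

View pics/s9c.png

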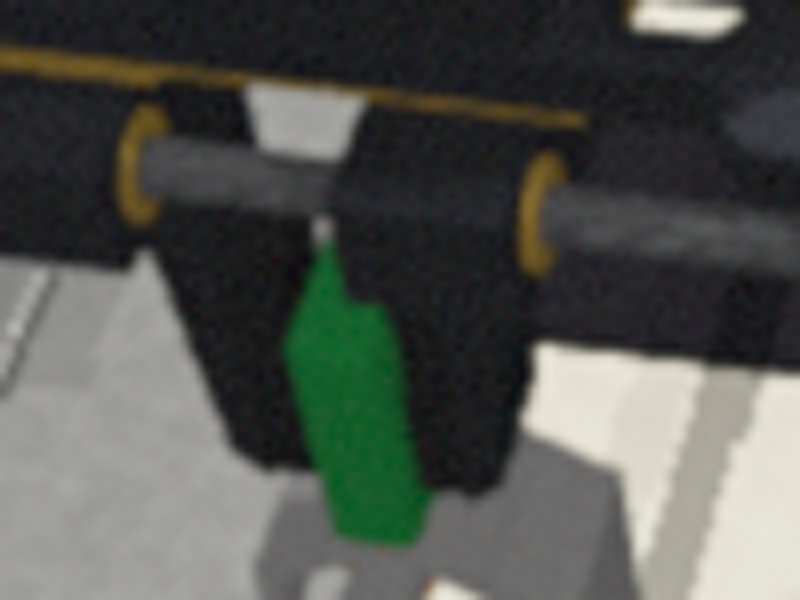

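```bash
python3 - <<'E'
from h import *
S=load('s9'); p=atz(S,180+378/8,180+542/8,.181); print(p, 'grip y',p[1]-.017,' band per side cam', atz(S,231.3,243.5,.17))
E
```

```text
[0.65849046 0.0676028  0.181     ] grip y 0.05060279916157119  band per side cam [0.65944747 0.05226706 0.17      ]
```

It's within about 2 mm by the side camera. Relieving the load and opening.

Emit:
play_rows([
  [[0,0,0],[0,0.03,0.01],255],
  [[0,0,0],[0,0,0.01],255],
  [[0,0,0],[0,0,0],235],
  [[0,0,0],[0,0,0],215],
  [[0,0,0],[0,0,0],200],
])

```text
clock: 10.9
tool_pos: [0.6585, 0.0592, 0.2158]
eef_rot: [-0.501, -0.5, 0.501, -0.498]
contact_force: [0.1, -0.1, 0.8]
opening: 0.207
```

Emit:
play_rows([
  [[0,0,0],[0,0,0],150],
  [[0,0,0],[0,0,0],120],
  [[0,0,0],[0,0,0],100],
  [[0,0,0],[0,0,0],100],
  [[0,0,0],[0,0,0],100],
])

```text
clock: 11.4
tool_pos: [0.6595, 0.058, 0.2164]
eef_rot: [0.501, 0.499, -0.501, 0.499]
contact_force: [-0.6, 0.0, -0.3]
opening: 0.604
```

```bash
python3 - <<'E'
from h import *
rep(); snap('side','s10');  crop('s10',130,130,330,280,4,'s10c')
E
```

```text
11.4 tcp [0.6595 0.058  0.2164] x [-0.  0. -1.] y [ 1.    -0.004 -0.   ] q [ 0.07  0.82 -0.44  1.48  0.39  0.93 -0.49] F [-0.55  0.01 -0.27] op 0.604
```

View pics/s10c.png

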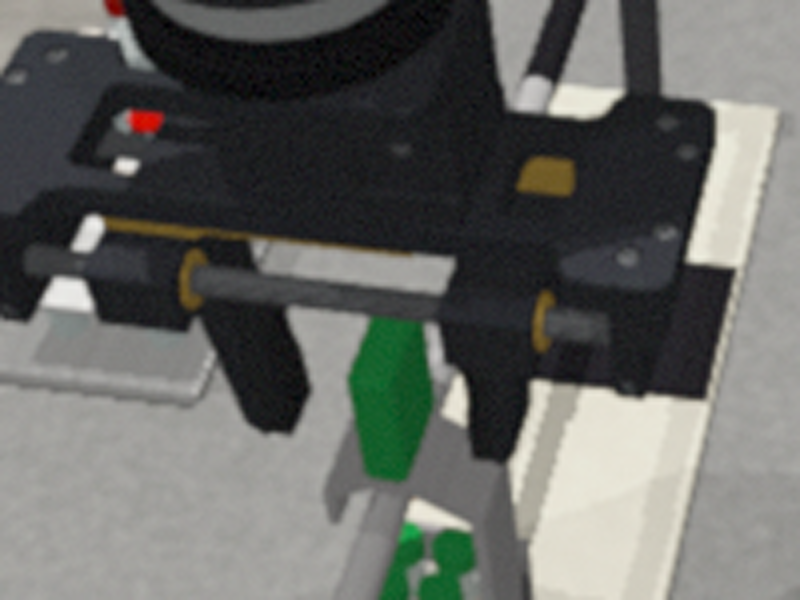

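Released and hanging. Retreating straight up, then aside.

Emit:
play_rows([
  [[0,0,0],[0,0,0.3],100],
  [[0,0,0],[0,0,0.6],100],
  [[0,0,0],[0,0,0.9],100],
  [[0,0,0],[0,0,0.9],100],
  [[0,0,0],[0,0,0.3],100],
])

```text
clock: 11.95
tool_pos: [0.6613, 0.0587, 0.3417]
eef_rot: [0.504, 0.497, -0.499, 0.5]
contact_force: [-0.1, 0.2, 0.5]
opening: 0.605
```

Emit:
play_rows([
  [[0,0,0],[-0.3,-0.8,0],100],
  [[0,0,0],[-0.3,-0.9,0],100],
  [[0,0,0],[-0.3,-0.9,0],100],
  [[0,0,0],[-0.3,-0.9,0],100],
  [[0,0,0],[-0.3,-0.9,0],100],
])

```text
clock: 12.45
tool_pos: [0.5986, -0.1194, 0.3363]
eef_rot: [-0.501, -0.499, 0.501, -0.499]
contact_force: [-0.2, -0.8, -0.0]
opening: 0.607
```

Emit:
play_rows([
  [[0,0,0],[-0.3,-0.9,0],100],
  [[0,0,0],[-0.3,-0.9,0],100],
  [[0,0,0],[-0.3,-0.5,0],100],
  [[0,0,0],[0,0,0],100],
  [[0,0,0],[0,0,0],100],
])

```text
clock: 12.95
tool_pos: [0.5635, -0.2096, 0.3364]
eef_rot: [0.501, 0.499, -0.501, 0.499]
contact_force: [-0.1, 0.5, -0.1]
opening: 0.607
```

```bash
python3 - <<'E'
from h import *
rep(); snap('side','s11');  crop('s11',170,170,290,290,5,'s11c'); snap('top','t11');crop('t11',180,90,380,240,4,'t11c')
E
```

```text
12.95 tcp [ 0.5635 -0.2096  0.3364] x [ 0.     0.001 -1.   ] y [ 1.    -0.004  0.   ] q [ 0.56  0.61 -0.5   1.54  0.32  1.08 -0.02] F [-0.1   0.52 -0.13] op 0.607
```

View pics/s11c.png

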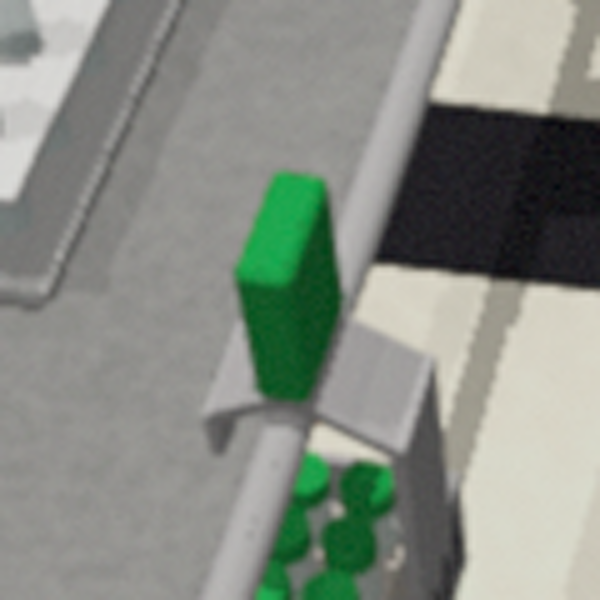

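View pics/t11c.png

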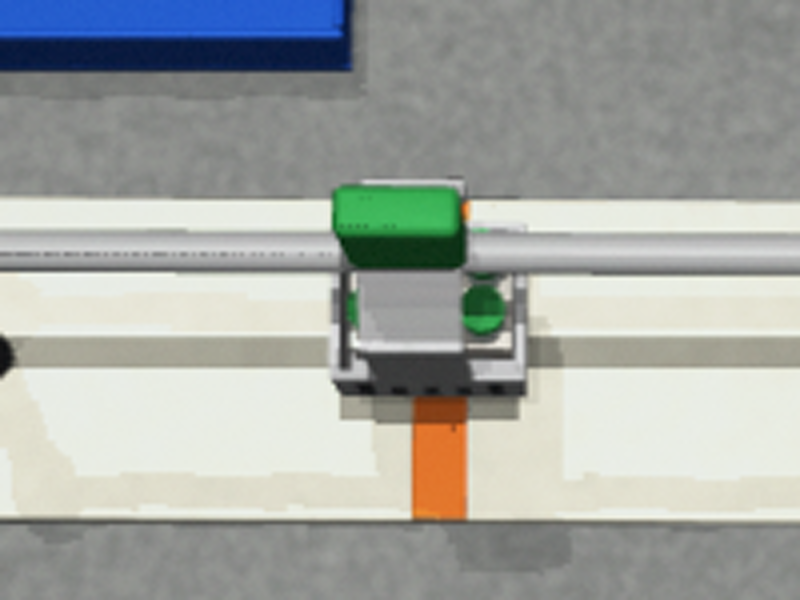

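View pics/t11.png

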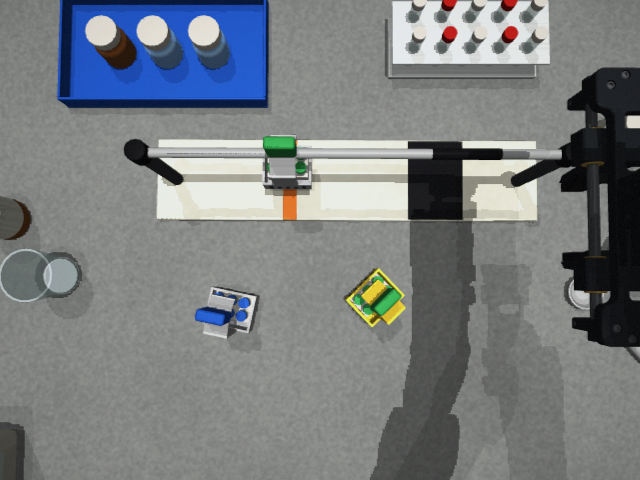

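```bash
python3 - <<'E'
from h import *
T=load('t11');S=load('s11')
a=(180+398/4,90+211/4); b=(170+284/5,170+230/5)
print('top',atz(T,*a,.227),'side',atz(S,*b,.227),tri([(T,*a),(S,*b)]))
print('band',atz(T,282,153,.17),atz(S,231.3,243.5,.17))
d=cv2.absdiff(T['color'],load('top0')['color'])[270:345,180:270]; print('blue diff',d.max(),d.mean())
for u,v in[(332,186),(462,186),(335,232),(462,238)]: print(atz(T,180+u/4,90+v/4,.227))
rep(); snap('side','s12'); print(cv2.absdiff(load('s12')['color'],S['color'])[170:290,170:290].max())
E
```

```text
top [0.65477956 0.05456002 0.227     ] side [0.6547188  0.05807049 0.227     ] (array([0.65598422, 0.0548866 , 0.22324344]), [array([-0.03040787, -0.20223692]), array([0.18752594, 0.03489738])])
band [0.65775183 0.05605434 0.17      ] [0.65944747 0.05226706 0.17      ]
blue diff 16 8.43920987654321
[0.66141381 0.07190392 0.227     ]
[0.66141769 0.03780985 0.227     ]
[0.64920855 0.07103722 0.227     ]
[0.64762549 0.0377644  0.227     ]
13.05 tcp [ 0.5643 -0.208   0.3365] x [ 0.001  0.001 -1.   ] y [ 1.    -0.001  0.001] q [ 0.56  0.61 -0.5   1.53  0.32  1.08 -0.02] F [1.21 1.41 0.44] op 0.608
38
```

Centred within a few mm by both cameras. Checking that it is still before handing in.

Emit:
play_rows([
  [[0,0,0],[0,0,0],100],
  [[0,0,0],[0,0,0],100],
  [[0,0,0],[0,0,0],100],
  [[0,0,0],[0,0,0],100],
  [[0,0,0],[0,0,0],100],
])

```text
clock: 13.6
tool_pos: [0.5636, -0.21, 0.3364]
eef_rot: [0.501, 0.499, -0.501, 0.499]
contact_force: [0.0, -0.6, -0.3]
opening: 0.609
```

Emit:
play_rows([
  [[0,0,0],[0,0,0],100],
  [[0,0,0],[0,0,0],100],
  [[0,0,0],[0,0,0],100],
  [[0,0,0],[0,0,0],100],
  [[0,0,0],[0,0,0],100],
])

```text
clock: 14.1
tool_pos: [0.5636, -0.2101, 0.3364]
eef_rot: [0.501, 0.499, -0.501, 0.499]
contact_force: [0.0, -0.3, 0.5]
opening: 0.612
```

```bash
python3 - <<'E'
from h import *
for n in('s13','s14','s15'): snap('side',n)
g=lambda n:cv2.cvtColor(load(n)['color'],cv2.COLOR_RGB2GRAY)[170:290,190:260].astype(np.float32)
for a,b in[('s11','s12'),('s12','s13'),('s13','s14'),('s14','s15')]: print(a,b,cv2.phaseCorrelate(g(a),g(b)),np.abs(g(a)-g(b)).max())
E
```

```text
s11 s12 ((-0.015771802380072586, -0.03345006229369574), 0.9798236228801586) 12.0
s12 s13 ((0.004784884388200794, 0.011162219703727772), 0.982441798845927) 11.0
s13 s14 ((0.001384726176887341, -0.015834949404926135), 0.9876719300393705) 11.0
s14 s15 ((-0.02241452862320159, -0.06208025826612129), 0.9874671969148848) 13.0
```

Still, with only image noise between frames. Handing in.

```bash
python3 - <<'E'
from h import *
print(r.finish_job())
E
```

```text
the job is handed in; nothing more can be done
None
```

I hung the steel carrier with the green grip on the rail over the black sleeve. Then I slid it about 215 mm to the orange band without lifting it, let go and backed the gripper well clear. I handed the job in at about 14 s; it reported no verdict.

**Last checks:**
- **Position along the rail:** the grip is about 1 mm short of the band's middle with both cameras combined. The top camera alone says 1.5 mm short and the side camera alone says 6 mm past. They disagree, but both are within the 15 mm limit.
- **Position across the rail:** it sits about 1–5 mm toward the robot depending on the camera, within the 12 mm limit.
- **Height:** the grip centre is about 30 mm over the axis by triangulation, and 34 mm by the arm's height when the hook touched the rail. Both are within 28–38 mm.
- **Attitude:** it looks upright and square to the rail; I did not measure the angles separately.
- **Stillness:** successive side pictures shifted by less than 0.1 pixel, so it is at rest.
- **Blue carrier:** it shows in the same place in the top picture as at the start, and the arm never went near it. The yellow look-alike was not touched.

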